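# Snap the loaded tube holder onto the vortex mixer and run it in touch mode

### The job

Take the mixing head that is loaded with small capped tubes by its knob, set it on the cup of the vortex mixer and press it straight down until it snaps on and sits fully home. The mixer is in touch mode and runs only while its head is pushed in, so keep pressing: finish while still holding the head pushed down to its stop. Leave the empty head with the four wide wells and everything else where they stand.

Things in the scene. Friction and masses are not known exactly. Their poses are not given: they have to be found in the camera images.
- tube_holder: Loose pop-on mixing head to fit: dark grey, round, 98 mm high, 86 mm across, about 0.2 kg; a skirt below, eight 16 mm wells in a ring on top, each with a small tube closed by a clear cap (caps reach 60 mm up, centres 33 mm from the axis), a black knob in the middle. Stands upright on its skirt. Origin: centre of its underside on the axis, z up. Round: yaw does not matter.
- tube_holder_knob (a point): Where to grip the loaded head: on its axis, 83 mm above its underside, in the black upright cylindrical knob, 29 mm in diameter, which runs from 66 to 98 mm above the underside on a thinner 17 mm stem.
- tube_holder_seat (a point): Centre of the loaded head's seat, 26 mm above its underside, z up: the flat underside of its disc, inside the skirt, which must rest on the top of the mixer's cup. The skirt is 71 mm wide inside and bells out to 79 mm at its mouth. Four sprung fingers between its quarters hook under the cup's rim.
- mixer_head_top (a point): Centre of the flat top of the mixer's black mushroom-shaped cup, about 152 mm above the worktop when not pushed in, z up; it moves down with the cup. The cup's rim is 68 mm in diameter and 10 mm high. The fingers touch the rim with the seat 16 mm above this point, the force peaks (8 to 18 N) 11 mm above it, then drops suddenly; the last 4 mm pull themselves home.
- vortex_mixer_head (a joint): Touch-mode travel of the mixer's cup, m: 0 up, 0.004 pushed down to its stop. A spring brings it back: 3 N starts it, 8 N holds it on the stop. The mixer runs while it is pushed in. It may also dip while the fingers are being spread.
- vortex_mixer: Blue vortex mixer fixed to the bench, 170 mm deep, 125 mm wide, housing 105 mm high, white control panel in front. Origin: centre of its underside, x towards its back; the cup's axis is 25 mm behind the origin.
- wide_holder: The other pop-on head, to be left alone: same grey, same size and knob, but with four open, empty wells 23 mm wide. Origin: centre of its underside. The two heads swap places from start to start.
- bottle_small: Bystander: glass bottle with blue cap, 72 mm wide, 139 mm high; origin at its underside.
- bottle_large: Bystander: glass bottle with blue cap, 86 mm wide, 161 mm high; origin at its underside.
- tip_box: Bystander: white pipette tip rack with lid, 83 x 121 x 72 mm; origin at its underside.
- dish: Bystander: clear Petri dish, 68 mm wide, 14 mm high; origin at its underside.
- lab_timer: Bystander: white timer, 70 x 62 x 20 mm; origin at its underside.
- tin: Bystander: tan round canister, 95 mm wide, 121 mm high; origin at its underside.

How it is judged:
By the outcome, as a careful person would: the job done as asked, in the order asked, and still so for the second after the job is handed in, while the arm keeps its last pose, push and grip.
It also fails if it takes over 54 s, if anything falls off the work surface, if the arm or the gripper's body presses on something with over 40 N, if the wrist force passes 120 N, or if a joint passes its speed limit or range.

### The arm

A 6-joint arm with a two-finger parallel gripper is mounted at the origin on the work surface; the furniture and walls round the work are solid. World frame = base frame: x ahead of the robot, y to its left, z up, the work surface at z = 0. Lengths are in mm, angles in rad, forces in N, time in s.
With the tool pointing down it reaches from about 350 to 875 mm from the base axis. Payload 4.2 kg.
Tool frame: the origin (TCP) lies between the finger pads; the fingertips stand 14 mm ahead of it and the grasp point (between the pads) lies 5 mm behind it; z points along the fingers, y is the line along which they close (so a half turn about z gives the same grasp; the last joint's range is limited). The gripper opens to 85 mm and grips with 20 to 120 N. Pads are 22 mm wide; open, the fingers measure 114 mm over their backs; the gripper's body (76 mm by 85 mm) begins 54 mm behind the grasp point. The pads swing forward as they close: fully open they stand 13 mm farther back than shut.
Start: joints at [-0.913, 0.385, 0.008, 0, -1.194, -0.259], TCP at [242.709, -575.927, 245.312] pointing down, gripper open.
Joint ranges: [-3.14, 3.14], [-1.21, 2.06], [-1.07, 1.41], [-3.16, 2.05], [-2.99, -0.16], [-3.1, 3.1]. Speed limits (rad/s): [2.79, 2.79, 3.14, 3.14, 3.14, 3.14].

### API

Orientations are given as a unit quaternion [x, y, z, w].
In Python, from bench import * gives the robot as it stands.
- The arm moves only by the tool carry_out, never from a script. Its argument "motion" is a list of rows, each a list of 7 numbers: the turn, a rotation vector about the tool's x, y, z in rad, then the shift along the tool's x, y, z in mm, then the opening, from -1 (shut) to 1 (fully open), so that 0 is half open. A call has 1 to 5 rows; each row is the pose to reach, as a shift and turn from the pose commanded when the call began, along the tool's axes at that moment; what a row does not reach only later rows make up. A row lasts 1/8 s, in which the tool goes at most 62.5 mm and 10.7 degrees, less where a joint would pass 70% of its speed; a pose out of reach is approached as far as the arm can. A call with a gripper value outside its range is refused whole. The fingers move at their own pace and stop on an object; the grip force is fixed at half the most. Time passes only in rows, so rows that repeat a pose let the fingers close. It gives the time, the measured TCP pose, the force, the opening and the grip force at its end, in the units of the state.
- read_state(): the state, without advancing time (a new reading comes with each control period).
- get_image(name): name is "side" or "top"; returns a dict with "color" (400x640x3 uint8, blue, green, red), "mtx" (3x3 intrinsics, pixels), "position" and "orientation" of the camera in the world. Camera axes: x right, y down, z forward; pixel columns grow to the right and rows downward; lengths in mm; the calibration is good to about 2 mm. A picture is of the moment at which its call begins. There is no depth.
- job_done(): hands the job in; it is judged then, once.
The state is a dict: "clock": time; "joints": joint angles; "joint_vel": joint speeds; "joint_efforts": joint torques, N m; "position": TCP position; "ee_rot": TCP orientation; "contact_force": force on the tool from outside, world axes, zero at the start; "wrist_torque": the same for the moment, N m; "gripper_width": finger opening in mm; "grasp_force": force on a finger pad.
Only numpy, scipy, OpenCV 4.12 (cv2) and the standard library are available. Lean on these libraries where they do the work, as an engineer would, in place of code of your own. Each camera call takes 0.05 s, during which the arm holds its last target. There are 200 camera calls.

## Working session

There is one attempt and no reset: what is moved stays moved. The work goes in short steps, Python scripts to look and compute and a tool call to move; the robot and the scene stay as the last step left them, time stands still between calls to the robot, and variables do not carry over. Pictures are saved under pics/ and viewed, at most 10 in all, crops included, and the job is handed in when it is done.

Besides the shell and the picture viewer there is one more tool, called after ">>>" as name(argument=value, ...), one argument or row to a line, values as JSON. carry_out: Moves the arm, as the interface text tells. Its arguments: {"type":"object","properties":{"motion":{"type":"array"}},"required":["motion"]}

```bash
mkdir -p pics
cat > h.py <<'E'
from bench import *
import numpy as np, cv2
from scipy.spatial.transform import Rotation as R
def snap(n,f):
    im=get_image(n); cv2.imwrite(f'pics/{f}.png',im['color']); np.savez(f'pics/{f}.npz',**im); return im
def ray(im,u,v):
    d=np.linalg.inv(im['mtx'])@[u,v,1.]; return np.array(im['position']),R.from_quat(im['orientation']).apply(d)
def plane(im,u,v,z):
    p,d=ray(im,u,v); return p+d*(z-p[2])/d[2]
def proj(im,P):
    c=R.from_quat(im['orientation']).inv().apply(np.array(P)-im['position']); q=im['mtx']@c; return q[:2]/q[2]
def two(a,ua,b,ub):
    p,d=ray(a,*ua);q,e=ray(b,*ub); s=np.linalg.lstsq(np.c_[d,-e],q-p,rcond=None)[0]
    A=p+d*s[0];B=q+e*s[1]; return (A+B)/2,np.linalg.norm(A-B)
E
python3 - <<'E'
from h import *
for n in('side','top'):
    im=snap(n,n+'0'); print(n,im['position'],R.from_quat(im['orientation']).as_matrix().round(2),im['mtx'])
print(read_state())
E
```

```text
side [894.66970139 859.5770835  986.51103967] [[-0.91  0.29 -0.29]
 [ 0.41  0.65 -0.64]
 [-0.   -0.7  -0.71]] [[492.4540655    0.         321.11718226]
 [  0.         492.4540655  194.49775571]
 [  0.           0.           1.        ]]
top [ 405.82523247   60.60785637 1266.62360161] [[-0.02 -0.99  0.11]
 [-1.    0.02 -0.01]
 [ 0.01 -0.11 -0.99]] [[407.97001305   0.         327.49945317]
 [  0.         407.97001305 197.15204219]
 [  0.           0.           1.        ]]
{'clock': 0.1, 'joints': array([-9.13362104e-01,  3.85468663e-01,  6.76367498e-03, -4.34354112e-04,
       -1.19400152e+00, -2.58598779e-01]), 'joint_vel': array([-0.00123866, -0.00112792,  0.00250353,  0.00240819,  0.00156482,
       -0.00123468]), 'joint_efforts': array([-4.07739126e-04, -3.93320131e+01,  1.88928920e+01,  4.19806346e+00,
       -2.62442081e-03, -5.42088827e-06]), 'position': array([ 242.5397268 , -575.48320099,  244.33814496]), 'ee_rot': array([-1.98020017e-01,  9.80197490e-01,  9.45907604e-04, -2.41252020e-04]), 'contact_force': array([-0.29836742, -0.16921154,  0.25668287]), 'wrist_torque': array([-0.00295964,  0.01730285, -0.0084217 ]), 'grasp_force': 0.0, 'gripper_width': 85.2900505804033}
```

View pics/side0.png

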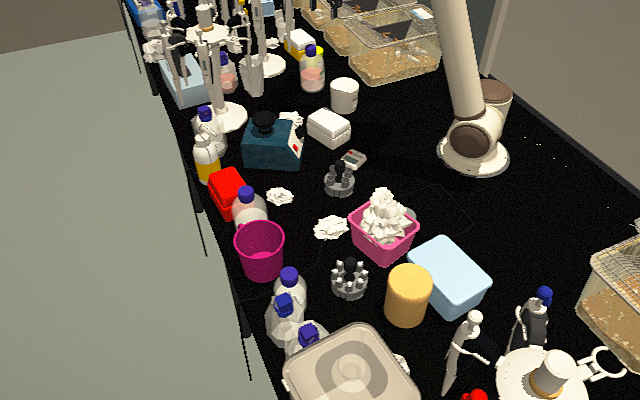

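View pics/top0.png

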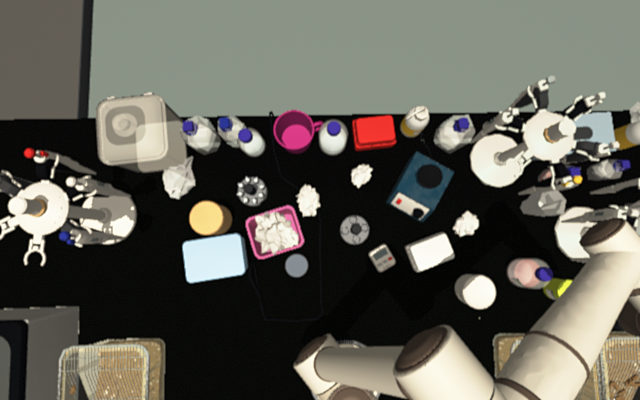

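The side view shows two heads, at about (349,278) and (339,180), and the mixer cup at about (264,122). In the top view these are at (251,191), (354,229) and (429,176). I'll enlarge all of them to tell the two heads apart.

Run:
```python
from h import *
s=cv2.imread('pics/side0.png');t=cv2.imread('pics/top0.png')
c=lambda i,u,v:cv2.resize(i[v-32:v+32,u-32:u+32],(266,266),interpolation=cv2.INTER_CUBIC)
f=lambda x:np.clip(x.astype(float)*1.8+15,0,255).astype(np.uint8)
cv2.imwrite('pics/crops.png',f(np.vstack([np.hstack([c(s,349,278),c(s,339,180),c(s,264,125)]),np.hstack([c(t,251,191),c(t,354,229),c(t,429,176)])])))
S=dict(np.load('pics/side0.npz'));T=dict(np.load('pics/top0.npz'))
for a,b in(((349,266),(251,191)),((339,168),(354,229)),((264,118),(429,176))):print(two(S,a,T,b))
```

```text
(array([559.12732185, 270.05684809,  68.82993026]), np.float64(1.5136973115646126))
(array([440.45059247, -30.12849295,  78.47890385]), np.float64(0.40235011429499284))
(array([ 579.34883752, -235.96715603,  150.86890683]), np.float64(2.880043067426088))
```

View pics/crops.png

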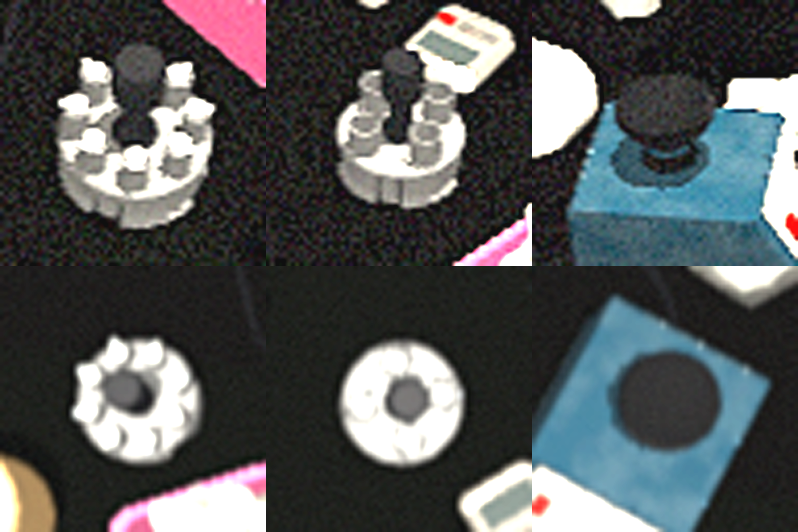

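The left crops show the loaded head: eight capped tubes, knob top at top (249.6,188.8) and side (350.7,260.4). The middle crops show the head with four wide wells. The right crops show the cup, its top at top (429,176) and side (264,117.5).

Run:
```python
from h import *
S=dict(np.load('pics/side0.npz'));T=dict(np.load('pics/top0.npz'))
for n,a,b,z in(('knob',(350.2,259.9),(249.1,188.3),98),('cup',(263.5,117),(428.5,175.7),152)):
    print(n,two(S,a,T,b),plane(S,*a,z),plane(T,*b,z))
# masks: cup (dark inside blue) in top
t=T['color'];hsv=cv2.cvtColor(t,cv2.COLOR_BGR2HSV)
for n,im,(u,v),z in(('cupT',T,(428,176),152),('cupS',S,(264,117),152)):
    h=cv2.cvtColor(im['color'],cv2.COLOR_BGR2HSV)
    blue=(cv2.inRange(h,(85,80,40),(115,255,255))[v-40:v+40,u-40:u+40])
    print(n,h[v,u],blue.mean())
    if n=='cupT':
        cs,_=cv2.findContours(255-blue,cv2.RETR_LIST,cv2.CHAIN_APPROX_NONE)
        for c in cs:
            if 300<cv2.contourArea(c)<1500:
                (x,y),r=cv2.minEnclosingCircle(c);m=cv2.moments(c);print(m['m10']/m['m00']+u-40,m['m01']/m['m00']+v-40,r,plane(T,m['m10']/m['m00']+u-40,m['m01']/m['m00']+v-40,152), cv2.fitEllipse(c))
# neighbours of the loaded head
for n,p in(('tin',(209,217)),('pinkbasket',(274,205)),('paper',(308,200)),('bottle',(251,142))):print(n,plane(T,*p,100).round())
```

```text
knob (array([561.32272872, 272.15034823,  96.01155027]), np.float64(3.8507119078877263)) [560.44183544 274.48754194  98.        ] [562.70543593 270.79901683  98.        ]
cup (array([ 580.24449531, -233.75964204,  155.82755159]), np.float64(1.0812126895225895)) [ 578.37966706 -238.37803482  152.        ] [ 581.33453192 -235.04902989  152.        ]
cupT [15 21 24] 62.19609375
406.03588949135036 206.2532920216886 20.985862731933594 [ 497.61088938 -169.16758905  152.        ] ((17.22373390197754, 69.95714569091797), (22.526355743408203, 42.47995376586914), 98.13404846191406)
429.03139534883724 175.98023255813953 12.369417190551758 [ 580.52201149 -236.4886753   152.        ] ((41.033424377441406, 39.98958969116211), (22.592885971069336, 24.318099975585938), 92.99510955810547)
cupS [150  16  32] 59.16796875
tin [482. 385. 100.]
pinkbasket [513. 199. 100.]
paper [525. 102. 100.]
bottle [698. 265. 100.]
```

>>> carry_out(
  motion=[
    [0, 0, 0.08, -41, 44, 0, 1],
    [0, 0, 0.16, -83, 88, 0, 1],
    [0, 0, 0.24, -124, 132, 0, 1],
    [0, 0, 0.32, -166, 176, 0, 1],
    [0, 0, 0.4, -207, 220, 0, 1],
  ],
)

```text
clock: 0.72
position: [348.2, -290.9, 245.1]
ee_rot: [0.002, 1.0, 0.0, -0.0]
contact_force: [0.9, -0.3, -0.3]
gripper_width: 85.5
grasp_force: 0.0
```

>>> carry_out(
  motion=[
    [0, 0, 0, -20, 57, 0, 1],
    [0, 0, 0, -40, 114, 0, 1],
    [0, 0, 0, -60, 171, 0, 1],
    [0, 0, 0, -80, 228, 0, 1],
    [0, 0, 0, -100, 280, 0, 1],
  ],
)

```text
clock: 1.35
position: [448.4, -10.8, 245.3]
ee_rot: [0.0, 1.0, 0.0, 0.0]
contact_force: [1.1, -0.4, -0.0]
gripper_width: 85.3
grasp_force: 0.0
```

>>> carry_out(
  motion=[
    [0, 0, 0, -22, 56, 0, 1],
    [0, 0, 0, -45, 113, 0, 1],
    [0, 0, 0, -68, 170, 0, 1],
    [0, 0, 0, -91, 226, 0, 1],
    [0, 0, 0, -113, 283, 0, 1],
  ],
)

```text
clock: 1.98
position: [562.0, 271.7, 244.8]
ee_rot: [0.001, 1.0, -0.0, -0.0]
contact_force: [2.2, -1.3, 0.0]
gripper_width: 85.2
grasp_force: 0.0
```

>>> carry_out(
  motion=[
    [0, 0, 0, 0, 0, 50, 1],
    [0, 0, 0, 0, 0, 95, 1],
    [0, 0, 0, 0, 0, 95, 1],
  ],
)

```text
clock: 2.35
position: [559.4, 268.4, 145.9]
ee_rot: [0.001, 1.0, -0.003, -0.004]
contact_force: [0.6, -1.0, 0.5]
gripper_width: 85.7
grasp_force: 0.0
```

Run:
```python
from h import *
s=snap('side','side1');t=snap('top','top1');p=read_state()['position'];print(p)
for n,im in(('s',s),('t',t)): print(n,proj(im,p+[0,0,-14]),proj(im,[561.5,272.5,98]))
a=cv2.resize(s['color'][200:310,295:405],(400,400),interpolation=cv2.INTER_CUBIC)
b=cv2.resize(t['color'][135:245,195:305],(400,400),interpolation=cv2.INTER_CUBIC)
cv2.imwrite('pics/c1.png',np.clip(np.hstack([a,b])*1.6+10,0,255).astype(np.uint8))
```

```text
[562.50321956 270.14454106 151.40212845]
s [349.1914999  247.81295269] [349.37965947 259.40709018]
t [246.78716834 186.53261   ] [248.5082581  188.72577805]
```

View pics/c1.png

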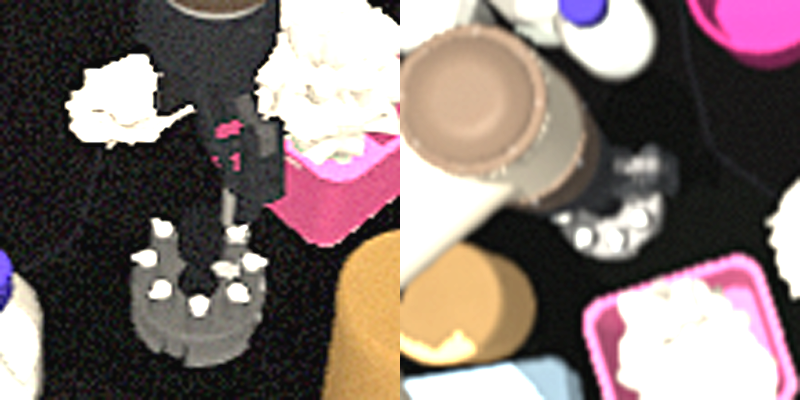

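The side crop shows the +y finger above the head at (230,205). All eight caps are intact, and the knob is at (200,235), on the tool axis. I'm going down to grip height now.

>>> carry_out(
  motion=[
    [0, 0, 0, 0, 1, 30, 1],
    [0, 0, 0, 1, 2, 55, 1],
    [0, 0, 0, 1, 2, 70, 1],
    [0, 0, 0, 1, 2, 70, 1],
    [0, 0, 0, 1, 2, 70, 1],
  ],
)

```text
clock: 3.08
position: [561.8, 272.5, 82.0]
ee_rot: [0.0, 1.0, 0.001, 0.001]
contact_force: [1.1, -1.0, 0.6]
gripper_width: 85.6
grasp_force: 0.0
```

>>> carry_out(
  motion=[
    [0, 0, 0, 0, 0, 0, 0.2],
    [0, 0, 0, 0, 0, 0, 0],
    [0, 0, 0, 0, 0, 0, -0.2],
    [0, 0, 0, 0, 0, 0, -0.3],
    [0, 0, 0, 0, 0, 0, -0.3],
  ],
)

```text
clock: 3.7
position: [560.9, 272.2, 80.4]
ee_rot: [0.0, 1.0, 0.0, 0.0]
contact_force: [-0.6, 0.9, -0.5]
gripper_width: 29.9
grasp_force: 0.4
```

>>> carry_out(
  motion=[
    [0, 0, 0, 0, 0, 0, -1],
    [0, 0, 0, 0, 0, 0, -1],
    [0, 0, 0, 0, 0, 0, -1],
    [0, 0, 0, 0, 0, 0, -1],
  ],
)

```text
clock: 4.2
position: [560.9, 271.9, 80.6]
ee_rot: [0.001, 1.0, 0.0, 0.0]
contact_force: [1.2, 0.3, 2.2]
gripper_width: 26.6
grasp_force: 58.8
```

>>> carry_out(
  motion=[
    [0, 0, 0, 0, 0, -15, -1],
    [0, 0, 0, 0, 0, -40, -1],
    [0, 0, 0, 0, 0, -80, -1],
    [0, 0, 0, 0, 0, -120, -1],
    [0, 0, 0, 0, 0, -160, -1],
  ],
)

```text
clock: 4.82
position: [560.0, 271.6, 241.7]
ee_rot: [0.001, 1.0, -0.0, -0.001]
contact_force: [0.8, 0.2, -1.3]
gripper_width: 26.2
grasp_force: 59.1
```

>>> carry_out(
  motion=[
    [0, 0, 0, 0, 0, -30, -1],
    [0, 0, 0, 0, 0, -50, -1],
    [0, 0, 0, 0, 0, -50, -1],
    [0, 0, 0, 0, 0, -50, -1],
  ],
)

```text
clock: 5.32
position: [559.9, 271.6, 289.0]
ee_rot: [0.001, 1.0, -0.0, -0.001]
contact_force: [-0.6, -1.2, -2.3]
gripper_width: 26.4
grasp_force: 59.2
```

>>> carry_out(
  motion=[
    [0, 0, 0, -1, -30, 0, -1],
    [0, 0, 0, -4, -80, 0, -1],
    [0, 0, 0, -6, -135, 0, -1],
    [0, 0, 0, -8, -190, 0, -1],
    [0, 0, 0, -10, -245, 0, -1],
  ],
)

```text
clock: 5.95
position: [569.5, 25.2, 288.7]
ee_rot: [0.0, 1.0, -0.0, -0.002]
contact_force: [1.0, -0.7, -1.6]
gripper_width: 26.7
grasp_force: 59.3
```

>>> carry_out(
  motion=[
    [0, 0, 0, -2, -55, 0, -1],
    [0, 0, 0, -4, -110, 0, -1],
    [0, 0, 0, -6, -165, 0, -1],
    [0, 0, 0, -8, -215, 0, -1],
    [0, 0, 0, -10, -250, 0, -1],
  ],
)

```text
clock: 6.58
position: [579.2, -225.1, 288.3]
ee_rot: [0.001, 1.0, 0.0, -0.002]
contact_force: [1.5, 1.0, -1.0]
gripper_width: 26.5
grasp_force: 59.4
```

>>> carry_out(
  motion=[
    [0, 0, 0, 0, -10, 0, -1],
    [0, 0, 0, 0, -13, 0, -1],
    [0, 0, 0, 0, -13, 0, -1],
    [0, 0, 0, 0, -13, 0, -1],
  ],
)

```text
clock: 7.08
position: [580.2, -235.0, 290.4]
ee_rot: [-0.0, 1.0, 0.0, 0.0]
contact_force: [0.1, 0.2, -2.4]
gripper_width: 26.4
grasp_force: 59.4
```

Run:
```python
from h import *
s=snap('side','side2');t=snap('top','top2');p=read_state();print(p['position'],p['contact_force'],p['gripper_width'])
for n,im in(('s',s),('t',t)): print(n,proj(im,p['position']+[0,0,-80.5]),proj(im,p['position']+[0,0,-54.5]),proj(im,[580.5,-236.5,152]))
u,v=[int(x) for x in proj(s,[580.5,-236.5,190])];U,V=[int(x) for x in proj(t,[580.5,-236.5,152])];print(u,v,U,V)
cv2.imwrite('pics/c2.png',np.clip(np.hstack([cv2.resize(i[y-40:y+40,x-40:x+40],(400,400),interpolation=cv2.INTER_CUBIC) for i,x,y in((s['color'],u,v),(t['color'],U,V))])*1.8+15,0,255).astype(np.uint8))
```

```text
[ 580.23167419 -235.18404456  290.56193075] [ 0.27709239  0.12261415 -1.79279709] 26.633629592550975
s [261.4458086  100.48985461] [260.59658386  92.39570532] [263.01304846 117.55242466]
t [434.24318649 172.57102962] [436.98769914 170.86834028] [429.03584123 175.98800717]
261 106 429 175
```

View pics/c2.png

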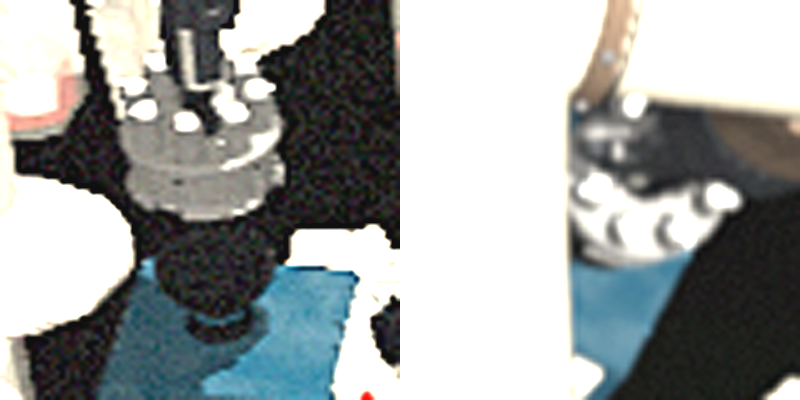

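The side crop shows the head hanging upright. Its skirt is centred at x≈206, above the cup rim centred at x≈216, and that offset matches the projection to within about 1 mm. I'll lower to the cup in steps and watch the lateral force.

>>> carry_out(
  motion=[
    [0, 0, 0, 0, -1, 15, -1],
    [0, 0, 0, 0, -1, 35, -1],
    [0, 0, 0, 0, -1, 50, -1],
    [0, 0, 0, 0, -1, 54, -1],
    [0, 0, 0, 0, -1, 54, -1],
  ],
)

```text
clock: 7.8
position: [580.2, -237.2, 236.2]
ee_rot: [0.001, 1.0, -0.0, -0.0]
contact_force: [1.3, 0.7, -1.3]
gripper_width: 26.6
grasp_force: 59.4
```

>>> carry_out(
  motion=[
    [0, 0, 0, 0, 0, 3, -1],
    [0, 0, 0, 0, 0, 6, -1],
    [0, 0, 0, 0, 0, 8, -1],
    [0, 0, 0, 0, 0, 10, -1],
    [0, 0, 0, 0, 0, 10, -1],
  ],
)

```text
clock: 8.43
position: [580.0, -237.2, 226.2]
ee_rot: [0.001, 1.0, -0.0, -0.0]
contact_force: [0.1, -0.2, -1.2]
gripper_width: 26.8
grasp_force: 59.4
```

Run:
```python
from h import *
s=snap('side','side3');p=read_state();print(p['position'],p['contact_force'],p['wrist_torque'],p['gripper_width'])
P=p['position']
for q in([0,0,-80.5],[0,0,-54.5]): print(proj(s,P+q))
u,v=261,110
cv2.imwrite('pics/c3.png',np.clip(cv2.resize(s['color'][v-40:v+40,u-40:u+40],(560,560),interpolation=cv2.INTER_CUBIC)*1.8+15,0,255).astype(np.uint8))
```

```text
[ 580.0201079  -237.16751683  226.28854278] [-1.46449441 -0.22530267 -1.83986269] [-0.03566747  0.07813836  0.01899244] 26.599462331352314
[263.28250462 119.16902827]
[262.48715046 111.60414321]
```

View pics/c3.png

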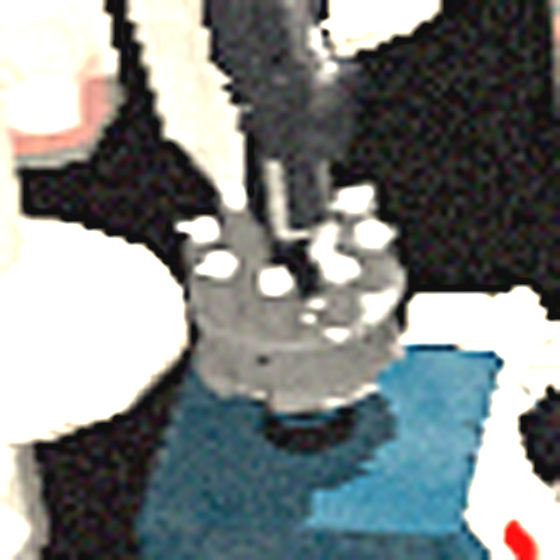

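The skirt now surrounds the cup, with only the cup's neck visible below it at about (310,430), and there is no side force. Continuing down.

>>> carry_out(
  motion=[
    [0, 0, 0, 0, 0, 2, -1],
    [0, 0, 0, 0, 0, 4, -1],
    [0, 0, 0, 0, 0, 5, -1],
    [0, 0, 0, 0, 0, 6, -1],
  ],
)

```text
clock: 8.98
position: [580.2, -237.6, 220.8]
ee_rot: [0.001, 1.0, -0.001, 0.0]
contact_force: [-1.3, -2.0, 2.1]
gripper_width: 26.6
grasp_force: 59.7
```

>>> carry_out(
  motion=[
    [0, 0, 0, 0, 0, 1, -1],
    [0, 0, 0, 0, 0, 2, -1],
    [0, 0, 0, 0, 0, 3, -1],
    [0, 0, 0, 0, 0, 4, -1],
    [0, 0, 0, 0, 0, 4, -1],
  ],
)

```text
clock: 9.6
position: [580.3, -237.5, 216.8]
ee_rot: [0.001, 1.0, -0.0, 0.0]
contact_force: [-1.1, -4.3, 4.6]
gripper_width: 26.2
grasp_force: 60.0
```

>>> carry_out(
  motion=[
    [0, 0, 0, 0, -1, 0, -1],
    [0, 0, 0, 0, -1, 1, -1],
    [0, 0, 0, 0, -1, 2, -1],
    [0, 0, 0, 0, -1, 3, -1],
    [0, 0, 0, 0, -1, 3, -1],
  ],
)

```text
clock: 10.22
position: [580.5, -238.1, 214.5]
ee_rot: [0.0, 1.0, -0.0, 0.001]
contact_force: [-2.0, -3.0, 7.9]
gripper_width: 26.4
grasp_force: 60.3
```

>>> carry_out(
  motion=[
    [0, 0, 0, 0.5, -1, 1, -1],
    [0, 0, 0, 0.5, -1, 2, -1],
    [0, 0, 0, 0.5, -1, 3, -1],
    [0, 0, 0, 0.5, -1, 4, -1],
    [0, 0, 0, 0.5, -1, 4, -1],
  ],
)

```text
clock: 10.85
position: [579.1, -238.4, 207.8]
ee_rot: [0.001, 1.0, 0.001, -0.001]
contact_force: [-1.2, -0.1, -2.2]
gripper_width: 26.3
grasp_force: 59.4
```

>>> carry_out(
  motion=[
    [0, 0, 0, 0, 0, 1, -1],
    [0, 0, 0, 0, 0, 2, -1],
    [0, 0, 0, 0, 0, 3, -1],
    [0, 0, 0, 0, 0, 4, -1],
    [0, 0, 0, 0, 0, 4, -1],
  ],
)

```text
clock: 11.48
position: [579.8, -239.0, 205.9]
ee_rot: [0.001, 1.0, -0.0, 0.0]
contact_force: [-1.8, 1.1, 2.6]
gripper_width: 26.6
grasp_force: 59.5
```

>>> carry_out(
  motion=[
    [0, 0, 0, 0, 0, 1, -1],
    [0, 0, 0, 0, 0, 2, -1],
    [0, 0, 0, 0, 0, 3, -1],
    [0, 0, 0, 0, 0, 4, -1],
    [0, 0, 0, 0, 0, 4, -1],
  ],
)

```text
clock: 12.1
position: [579.9, -239.2, 203.1]
ee_rot: [0.0, 1.0, -0.0, 0.001]
contact_force: [-3.4, 3.3, 9.3]
gripper_width: 26.5
grasp_force: 60.7
```

>>> carry_out(
  motion=[
    [0, 0, 0, 0, 0, 1, -1],
    [0, 0, 0, 0, 0, 2, -1],
    [0, 0, 0, 0, 0, 2, -1],
  ],
)

```text
clock: 12.48
position: [580.0, -239.2, 203.0]
ee_rot: [0.0, 1.0, -0.001, 0.001]
contact_force: [-5.9, 5.5, 14.8]
gripper_width: 26.5
grasp_force: 61.5
```

>>> carry_out(
  motion=[
    [0, 0, 0, 0.5, 0.5, 1, -1],
    [0, 0, 0, 1, 1, 2, -1],
    [0, 0, 0, 1, 1, 2, -1],
    [0, 0, 0, 1, 1, 2, -1],
  ],
)

```text
clock: 12.98
position: [580.0, -239.0, 202.9]
ee_rot: [-0.0, 1.0, -0.002, 0.003]
contact_force: [-5.5, 3.9, 19.9]
gripper_width: 26.6
grasp_force: 61.8
```

Run:
```python
from h import *
s=snap('side','side4');p=read_state();print(p['position'],p['contact_force'],p['clock'])
u,v=261,110
cv2.imwrite('pics/c4.png',np.clip(cv2.resize(s['color'][v-40:v+40,u-40:u+40],(560,560),interpolation=cv2.INTER_CUBIC)*1.8+15,0,255).astype(np.uint8))
```

```text
[ 579.96019235 -238.97278128  202.94103465] [-5.49101668  3.22836504 19.16211467] 13.025
```

View pics/c4.png

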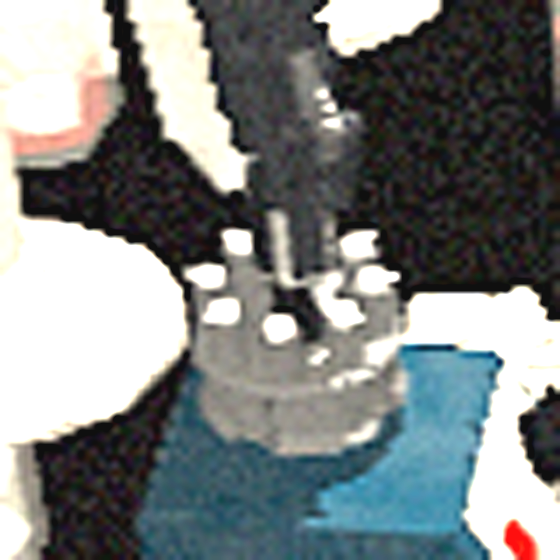

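The head sits level and low over the cup, with the skirt bottom at (305,455) and the neck hidden. The TCP is at z = 202.9, against 202.5 expected for fully home and on the stop, with about 19 N of push. Handing in.

```bash
python3 -c "
from bench import *
print(job_done())"
```

```text
the job is handed in; nothing more can be done
None
```

The loaded mixing head snapped onto the mixer cup, and I handed the job in at about 13 s with the arm still pressing it down at about 19 N; the height matches fully home and on the stop to within 0.5 mm, and nothing else was touched as far as the readings and pictures show.

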